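Load a label roll into the labelling unit

ROBOT

A 6-joint arm with a two-finger parallel gripper is mounted at the origin on the work surface. World frame = base frame: x ahead of the robot, y to its left, z up, the work surface at z = 0. Lengths are in m, angles in rad, forces in N, time in s.
With the tool pointing down it reaches from about 0.35 to 1 m from the base axis. Payload 7.1 kg.
Tool frame: the origin (TCP) lies at the very end of the fingers, on their centre line; the grasp point (between the pads) lies 19 mm behind it (robot.grip_depth is the distance from the TCP to the grasp point, in m); z points along the fingers, y is the line along which they close (so a half turn about z gives the same grasp; the last joint's range is limited). The gripper opens to 85 mm and grips with 20 to 120 N. Pads are 22 mm wide; open, the fingers measure 114 mm over their backs; the gripper's body (76 mm by 85 mm) begins 54 mm behind the grasp point. The pads swing forward as they close: fully open they stand 13 mm farther back than shut.
Start: joints at [-1.16, 0.423, 1.63, -0, 1.089, -0.019], TCP at [0.26, -0.568, 0.231] pointing down, gripper open.
Joint ranges: [-3, 3], [-0.9, 2.11], [0.09, 2.58], [-1.31, 4.45], [0.11, 2.69], [-2.54, 2.54]. Speed limits (rad/s): [2.39, 2.39, 3.01, 3.14, 3.14, 3.14].

INTERFACE

Orientations are given as a 3x3 rotation matrix whose columns are the frame's x, y, z axes.
In Python, from station import robot gives the robot as it stands. Calls block until the motion is done:
- robot.goto(position, orientation): joint-space move of the TCP to a pose.
- robot.line_to(position, rotation=None, v=0.15): straight line of the TCP; rotation=None keeps the orientation; v is the mean speed in m/s.
- robot.goto_joints(angles): joint-space move.
- robot.gripper_open() and robot.gripper_close(effort=None): open the fingers fully, or close them until they stop; effort is the grip in N (None keeps the last).
- robot.pause(seconds).
- robot.solve_ik(position, orientation): joint angles nearest the present ones, or None.
- robot.grab_frame(name): name is "scene" or "side" or "wrist"; returns the picture (400x640x3 uint8, red, green, blue); there is no depth.
- robot.camera_params(name): a dict with "fx", "fy", "cx", "cy" (pixels), "rvec" (rotation vector, rad) and "tvec" (3), from world to camera coordinates, as OpenCV has them. Camera axes: x right, y down, z forward; pixel columns grow to the right and rows downward; lengths in m; the calibration is good to about 2 mm. The wrist camera is an equidistant fisheye: a pixel r from the principal point sees the ray r / f radians off the axis. A picture is of the moment at which its call begins: read the wrist's pose just before it. camera_params takes no time and is no camera call; for the wrist camera it gives the pose at the moment of the call.
A pose or a line that the arm cannot do raises robot.MotionError and nothing moves.
- robot.sign_off(): hands the job in; it is judged then, once.
Readings, each from a call of its own:
- robot.current_time(): time.
- robot.current_joint_positions(): joint angles.
- robot.current_joint_vel(): joint speeds.
- robot.current_joint_torque(): joint torques, N m.
- robot.current_eef_pos(): TCP position.
- robot.current_orientation(): TCP orientation.
- robot.current_ft_force(): force on the tool from outside, world axes, zero at the start.
- robot.current_wrist_torque(): the same for the moment, N m.
- robot.current_opening(): finger opening in m.
- robot.current_finger_force(): force on a finger pad.
Only numpy, scipy, OpenCV 4.12 (cv2) and the standard library are available. Lean on these libraries where they do the work, as an engineer would, in place of code of your own. Each camera call takes 0.05 s, during which the arm holds its last target. There are 200 camera calls.

TASK

The small paper label roll lies on its side in the roll stand. Stand it on end on the bench and let go of it, then take it again from above - the frame round the spindle leaves no room for a slanted gripper - and lower it over the upright spindle of the labelling unit until it sits flat on the platter. Hold it lightly so that the paper is not crushed, set it down gently without ramming the unit, and leave the other things on the bench where they are.

Things in the scene. Friction and masses are not known exactly. Their poses are not given: they have to be found in the camera images.
- roll: the label roll: plain white paper wound on a cardboard core, no flanges, both ends alike; outer diameter 58 mm, 50 mm long, straight bore of 26 mm right through, mass about 0.11 kg. Origin at the middle of its axis (25 mm from either end); its z axis is the roll's axis and lies level at the start. Either end may go down.
- roll_stand: fixed roll stand (66 x 50 mm, along its x and y): white base 4 mm thick, two level steel bars along its x axis, 17 mm either side of the middle, tops 11 mm over the bench, and a 13 mm high stop across each end; the fingers pass down outside the bars. The roll lies on the bars, its axis along the stand's x axis, 35 mm over the bench. Origin on the bench under the middle.
- mat: flat dark rubber mat fixed on the bench, 130 x 130 x 2 mm, kept clear: a good place to stand the roll on end. Origin on the bench under its middle, top 2 mm higher. (Other equipment, up to 0.34 m tall, stands along the bench's edges: beyond 0.53 m to either side, and beyond x = 0.78 m (there up to 0.13 m tall).)
- labeller: fixed labelling unit. Origin on the bench under the spindle's axis, z up. The spindle stands in the middle of a square open-topped bay of 20 mm aluminium profile: 200 mm outside and 160 mm inside along its x and y, top rails from 102 to 122 mm over the bench. On its +x side a plate with two guide rollers reaches to 170 mm from the spindle, up to 109 mm high.
- seat (a point): centre of the top face of the white platter (92 mm across) that carries the roll, on the spindle's axis, 58 mm over the bench. The steel spindle rises 56 mm above it: 22 mm thick for 40 mm, then tapering to 9 mm at the tip. It does not turn.
- empty_core: bystander: bare cardboard core standing on end, 32 mm across, 50 mm high; origin at its middle, 25 mm over the bench
- wide_roll: bystander: wide flat paper roll lying on its end, 92 mm across, 28 mm high; origin at its middle
- weight_large: bystander: polished steel calibration weight with a knob, 38 mm across, 62 mm high; origin under its middle
- weight_small: bystander: smaller steel calibration weight, 28 mm across, 46 mm high; origin under its middle
- bowl: bystander: stainless steel bowl, 200 mm across, 65 mm high; origin under its middle
- syringe: bystander: clear 60 ml syringe lying on the bench along its x axis, about 150 mm long, 29 mm thick, with flat finger wings 50 mm wide; origin on the bench near the middle of its length
- screwdriver: bystander: screwdriver lying on the bench along its x axis, about 0.2 m long; origin under its middle
There are look-alikes about, which are no part of the job. What is shaped like the roll but black, red or yellow is not meant.

How it is judged:
On the way:
1. the roll stands on end on the bench or the mat, let go (angle between the z axis of roll and the z axis of labeller, either way round below 0.06 rad and height (world z) of roll below 0.031 m and contact force between the fingers and roll below 0.1 N and linear speed of roll below 0.02 m/s), for 0.2 s.
At the end, for the whole second after the job is handed in: The roll is on the spindle and sits flat on the platter: its middle 25 mm above the platter's face (within 2.5 mm), its axis within 4 mm of the spindle's and upright within 0.05 rad; let go and at rest (horizontal distance between roll and seat below 0.004 m and z of roll in the frame of seat between 0.0225 and 0.0275 m and angle between the z axis of roll and the z axis of labeller, either way round below 0.05 rad and contact force between the fingers and roll below 0.1 N and linear speed of roll below 0.01 m/s); the robot touches nothing.
It fails at once if the roll is squeezed with more than 170 N in all (about 85 N a finger) (contact force between the fingers and roll above 170 N).
It fails at once if the roll is pressed or dropped on the labelling unit with more than 40 N (contact force between roll and labeller above 40 N).
It fails at once if the arm or gripper pushes the labelling unit with more than 40 N (contact force between any of the arm, the fingers and labeller above 40 N).
It fails at once if a bystander is moved by more than 30 mm (distance of any of empty_core, wide_roll, weight_large, weight_small, bowl, syringe, screwdriver from where it was at the start of the episode above 0.03 m).
It also fails if it takes over 59 s, if anything falls off the work surface, if the arm or the gripper's body presses on something with over 40 N, if the wrist force passes 120 N, or if a joint passes its speed limit or range.

## Working session

There is one attempt and no reset: what is moved stays moved. The work goes in short steps, each a Python script; the robot and the scene stay as the last script left them, time stands still between calls to the robot, and variables do not carry over. Pictures are saved under pics/ and viewed, at most 10 in all, crops included, and the job is handed in when it is done.

```bash
ls; mkdir -p pics; python3 - <<'E'
from station import robot
import cv2
for n in ("scene","side","wrist"):
    p=robot.camera_params(n); print(n,p)
    cv2.imwrite(f"pics/{n}0.png",robot.grab_frame(n)[:,:,::-1])
E
```

```text
pics
scene {'fx': 366.83496674498105, 'fy': 366.83496674498105, 'cx': 321.06892228023094, 'cy': 200.1291559430402, 'rvec': array([ 1.74232623,  1.64876707, -0.7729397 ]), 'tvec': array([-0.05358491, -0.26165823,  1.52856588])}
side {'fx': 385.5881864212545, 'fy': 385.5881864212545, 'cx': 313.49537215683876, 'cy': 202.8462819830369, 'rvec': array([ 0.68055823, -2.67337918,  1.09097575]), 'tvec': array([0.45932518, 0.22162198, 1.19847339])}
wrist {'fx': 309.70691628693146, 'fy': 309.70691628693146, 'cx': 318.79802366649307, 'cy': 199.36850629239723, 'rvec': array([-2.4066675 ,  1.54625485,  0.25169801]), 'tvec': array([-0.6250514 , -0.04031271,  0.38063618])}
```

View pics/scene0.png

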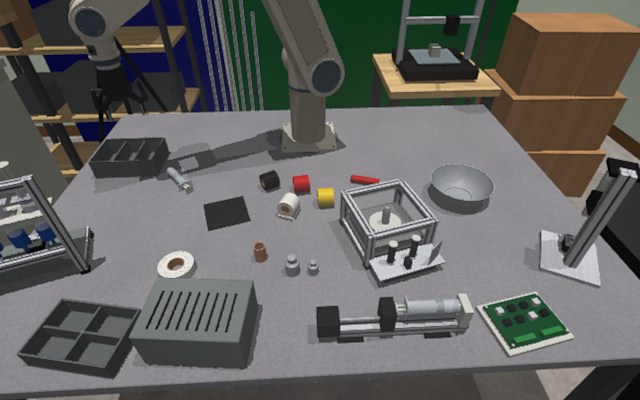

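View pics/side0.png

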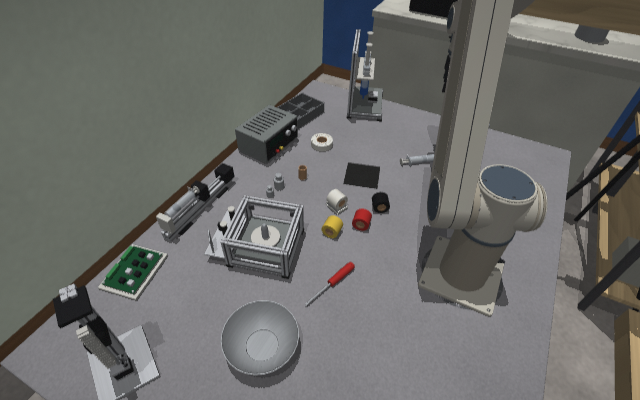

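The scene view shows the label roll in its stand at about (289,206). These could be taken for it: black (269,181), red (302,184), yellow (326,198), the wide white roll (177,265) and the brown core (260,252). I choose the white one in the stand. In the side view it is at (338,200).

```bash
cat > h.py <<'E'
from station import robot
import cv2, numpy as np
def ray(name,uv,p=None):
    p=p or robot.camera_params(name); uv=np.atleast_2d(np.array(uv,float))
    R=cv2.Rodrigues(p["rvec"])[0]; C=-R.T@p["tvec"]
    d=(uv-[p["cx"],p["cy"]])/[p["fx"],p["fy"]]
    if name=="wrist":
        r=np.linalg.norm(d,axis=1,keepdims=True); s=np.where(r>1e-9,np.sin(r)/np.maximum(r,1e-9),1)
        v=np.hstack([d*s,np.cos(r)])
    else: v=np.hstack([d,np.ones((len(d),1))])
    return C,v@R
def plane(name,uv,z,p=None):
    C,v=ray(name,uv,p); return C+v*((z-C[2])/v[:,2:])
def proj(name,X,p=None):
    p=p or robot.camera_params(name); X=np.atleast_2d(X).astype(float)
    c=X@cv2.Rodrigues(p["rvec"])[0].T+p["tvec"]
    if name=="wrist":
        n=np.linalg.norm(c[:,:2],axis=1,keepdims=True); d=c[:,:2]/n*np.arctan2(n,c[:,2:])
    else: d=c[:,:2]/c[:,2:]
    return d*[p["fx"],p["fy"]]+[p["cx"],p["cy"]]
def down(yaw):  # tool z down, tool x at angle yaw in the world
    c,s=np.cos(yaw),np.sin(yaw); return np.array([[c,s,0],[s,-c,0],[0,0,-1.]])
E
python3 - <<'E'
from h import *
for n,uv,z in [("scene",(289,205),.035),("side",(338,200),.035),("scene",(227,213),.002),("side",(362,175),.002),("scene",(386,218),.058),("side",(265,236),.058),("scene",(302,184),.03),("scene",(326,198),.03),("scene",(269,181),.03),("scene",(260,252),.025),("scene",(365,180),.01)]:
    print(n,uv,plane(n,uv,z).round(3))
p=robot.camera_params("wrist");R=cv2.Rodrigues(p["rvec"])[0];Rt=robot.current_orientation()
print(Rt, Rt.T@(-R.T@p["tvec"]-robot.current_eef_pos()), Rt.T@R.T)
E
```

```text
scene (289, 205) [[ 0.469 -0.072  0.035]]
side (338, 200) [[ 0.464 -0.075  0.035]]
scene (227, 213) [[ 0.458 -0.27   0.002]]
side (362, 175) [[ 0.454 -0.275  0.002]]
scene (386, 218) [[0.57  0.212 0.058]]
side (265, 236) [[0.588 0.203 0.058]]
scene (302, 184) [[ 0.357 -0.03   0.03 ]]
scene (326, 198) [[0.436 0.046 0.03 ]]
scene (269, 181) [[ 0.334 -0.142  0.03 ]]
scene (260, 252) [[ 0.651 -0.149  0.025]]
scene (365, 180) [[0.321 0.19  0.01 ]]
[[ 9.09054805e-01  4.16676303e-01 -4.70022693e-04]
 [ 4.16676566e-01 -9.09054127e-01  1.11057514e-03]
 [ 3.54742732e-05 -1.20542111e-03 -9.99999273e-01]] [ 0.08128769  0.00069658 -0.14283153] [[-1.24838972e-03 -9.48683465e-01 -3.16224802e-01]
 [ 9.99998935e-01 -1.42320560e-03  3.21869844e-04]
 [-7.55405508e-04 -3.16224064e-01  9.48684231e-01]]
```

```bash
python3 - <<'E'
from h import *
robot.goto([0.43,-0.09,0.26],down(0))
p=robot.camera_params("wrist");im=robot.grab_frame("wrist")[:,:,::-1];np.savez("w1.npz",im=im,**p)
cv2.imwrite("pics/w1.png",im); print(proj("wrist",[[.467,-.073,.035],[.456,-.272,.002],[.58,.208,.058]],p),robot.current_time())
robot.goto([0.56,0.207,0.28],down(0))
p=robot.camera_params("wrist");im2=robot.grab_frame("wrist")[:,:,::-1];np.savez("w2.npz",im=im2,**p)
cv2.imwrite("pics/w2.png",im2)
E
```

```text
[[303.31678593 137.48061628]
 [449.41043861 145.85238505]
 [ 91.57381333  68.11377618]] 2.0417
```

View pics/w1.png

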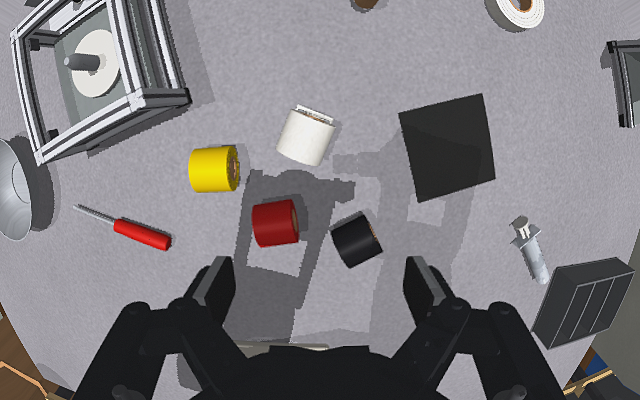

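View pics/w2.png

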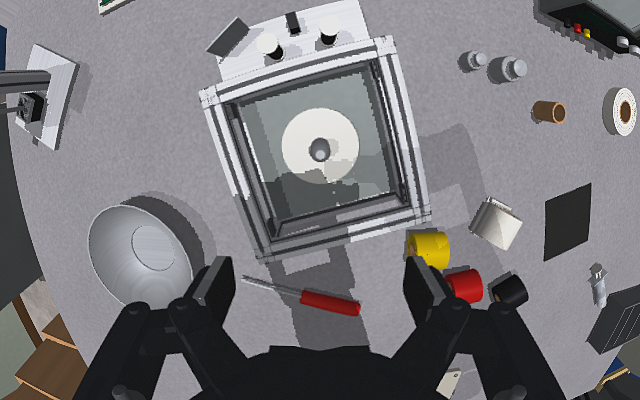

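w1 shows the white roll in the stand at (306,137), with red, yellow and black rolls nearby and the mat at (448,147). w2 shows the labeller platter and spindle at about (321,146), with the bay turned by about 15°.

```bash
python3 - <<'E'
from h import *
from scipy.optimize import least_squares
d=np.load("w1.npz");im=d["im"];p={k:d[k] for k in d if k!="im"}
cv2.imwrite("pics/c1.png",cv2.resize(im[90:180,260:350],None,fx=6,fy=6,interpolation=cv2.INTER_CUBIC))
g=cv2.cvtColor(im,cv2.COLOR_BGR2GRAY)
# mat
m=((g<60)*255).astype(np.uint8);m[:,:395]=0;m[:,505:]=0;m[:85]=0;m[205:]=0
c=max(cv2.findContours(m,0,2)[0],key=cv2.contourArea)
X=plane("wrist",c[:,0],.002,p)[:,:2];print("mat",cv2.minAreaRect((X*1000).astype(np.float32)))
d=np.load("w2.npz");im=d["im"];p2={k:d[k] for k in d if k!="im"}
m=cv2.inRange(im,(190,190,190),(255,255,255));m[:, :275]=0;m[:,365:]=0;m[:100]=0;m[190:]=0
c=max(cv2.findContours(m,0,2)[0],key=cv2.contourArea);c=cv2.convexHull(c)
print("hull",cv2.boundingRect(c),len(c))
X=plane("wrist",c[:,0],.058,p2)[:,:2]
r=least_squares(lambda q:np.hypot(*(X-q[:2]).T)-.046,X.mean(0),loss="soft_l1",f_scale=.001);print("platter",r.x,np.abs(r.fun).max())
# spindle shape
cv2.imwrite("pics/c2.png",cv2.resize(im[30:270,190:440],None,fx=2.4,fy=2.4,interpolation=cv2.INTER_CUBIC))
for n,uv in[("corner",[(202,95),(388,38),(430,218),(265,260)])]:
    print(plane("wrist",uv,.122,p2).round(4))
E
```

```text
mat ((454.01080322265625, -274.68011474609375), (129.6850128173828, 130.25257873535156), 16.796737670898438)
hull (282, 108, 77, 75) 34
platter [0.58644754 0.20388629] 0.0008845769218307417
[[0.6511 0.3212 0.122 ]
 [0.7046 0.1381 0.122 ]
 [0.5194 0.0833 0.122 ]
 [0.4696 0.2655 0.122 ]]
```

View pics/c1.png

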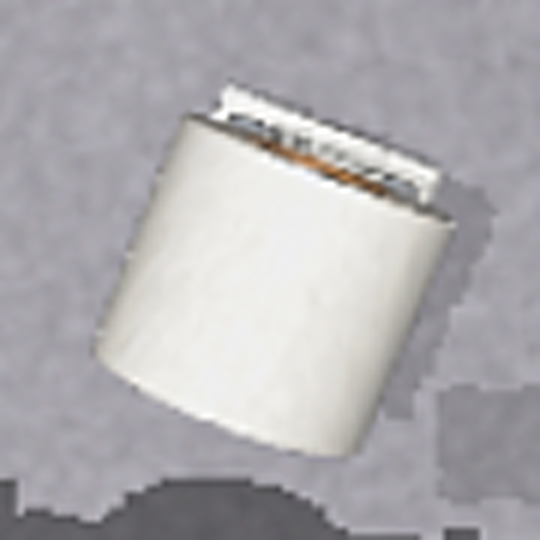

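View pics/c2.png

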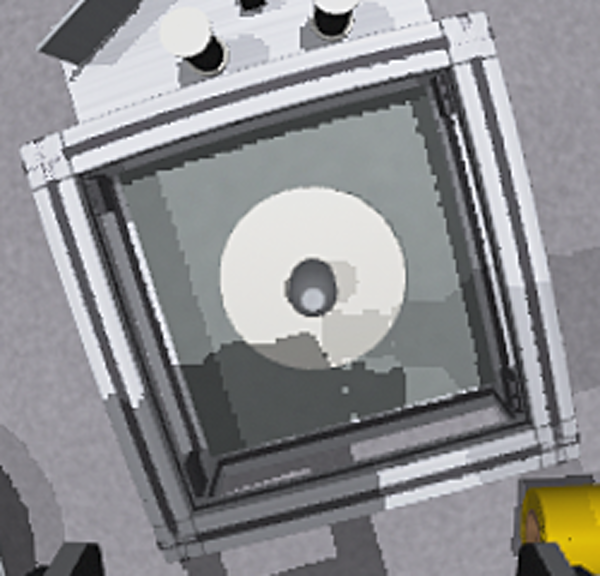

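c1 confirms the choice: plain white paper on a cardboard core, lying in the white stand. Its silhouette corners in the crop are (188,115), (455,225), (97,352) and (357,457). c2 shows the platter and the spindle tip at crop position (313,299).

```bash
cat >> h.py <<'E'
def pickR(h,th):
    h=np.append(h,0);z=np.array([0,0,1.]);X=np.cos(th)*h-np.sin(th)*z;Z=-np.sin(th)*h-np.cos(th)*z
    return np.c_[X,np.cross(Z,X),Z]
def standR(e,th):
    e=np.append(e,0);z=np.array([0,0,1.]);X=np.sin(th)*e+np.cos(th)*z;Z=np.cos(th)*e-np.sin(th)*z
    return np.c_[X,np.cross(Z,X),Z]
def tcp(grip,R): return np.array(grip)+robot.grip_depth*R[:,2]
E
python3 - <<'E'
from h import *
L=lambda f:(lambda d:{k:d[k] for k in d if k!="im"})(np.load(f))
p1,p2=L("w1.npz"),L("w2.npz")
uv=np.array([(188,115),(455,225),(97,352),(357,457)])/6+[260,90]-.4
X=plane("wrist",uv,.0373,p1)[:,:2];c=X.mean(0);a=(X[0]+X[1]-X[2]-X[3])/2
print("roll",c,a,np.linalg.norm(a),"diam",np.linalg.norm(X[0]-X[1]),np.linalg.norm(X[2]-X[3]),"perp yaw",(X[0]-X[1]+X[2]-X[3])/2)
print("tip",plane("wrist",[(313/2.4+190-.3,299/2.4+30-.3)],.114,p2))
h=a/np.linalg.norm(a);ang=np.arctan2(h[1],h[0]);print("ang",ang)
mat=np.array([.454,-.275])
for th in np.radians([30,35,40,45]):
  for sg in (1,-1):
    R=pickR(sg*h,th);t=tcp(np.append(c+sg*.005*h,.035),R)
    for f in(0,1):
      Rf=R if not f else R
    q=[robot.solve_ik(t+[0,0,dz],R) for dz in(0,.1)]
    print("pick",round(np.degrees(th)),sg,[None if v is None else v.round(2) for v in q])
  for ed in range(0,360,30):
    e=np.array([np.cos(np.radians(ed)),np.sin(np.radians(ed))]);R=standR(e,th)
    t=tcp(np.append(mat,.033),R);q=[robot.solve_ik(t+[0,0,dz],R) for dz in(0,.08)]
    if q[0] is not None: print("  stand",ed,[None if v is None else v.round(2) for v in q])
E
```

```text
roll [ 0.4671942  -0.07538928] [ 0.04687343 -0.01916419] 0.05063975632153548 diam 0.05650325551139917 0.056257473253437634 perp yaw [0.02194594 0.05193381]
tip [[0.5864259  0.20357325 0.114     ]]
ang -0.388112007927262
pick 30 1 [array([-0.23,  0.77,  1.74,  0.08,  1.15,  1.67]), array([-0.23,  0.61,  1.73,  0.08,  1.32,  1.69])]
pick 30 -1 [array([-0.1 ,  0.62,  2.35,  3.56,  0.37,  1.44]), None]
  stand 0 [array([-0.95,  0.92,  2.27,  2.21,  1.08, -1.62]), array([-0.95,  0.69,  2.32,  2.12,  0.98, -1.44])]
  stand 30 [array([-1.05,  0.9 ,  2.04,  1.45,  1.06, -1.33]), array([-1.05,  0.72,  2.07,  1.37,  1.08, -1.17])]
  stand 60 [array([-0.99,  0.94,  1.77,  0.94,  1.28, -1.16]), array([-0.99,  0.79,  1.8 ,  0.91,  1.35, -1.07])]
  stand 90 [array([-0.87,  1.  ,  1.53,  0.59,  1.54, -1.19]), array([-0.87,  0.88,  1.56,  0.59,  1.62, -1.14])]
  stand 120 [array([-0.72,  1.06,  1.36,  0.29,  1.74, -1.35]), array([-0.72,  0.94,  1.39,  0.29,  1.82, -1.33])]
  stand 150 [array([-0.55,  1.08,  1.3 , -0.03,  1.81, -1.59]), array([-0.55,  0.96,  1.33, -0.03,  1.89, -1.59])]
  stand 180 [
[... 4322 characters left out ...]
, -1.32])]
  stand 150 [array([-0.56,  0.95,  1.45, -0.02,  1.53, -1.59]), array([-0.56,  0.83,  1.46, -0.02,  1.64, -1.59])]
  stand 180 [array([-0.42,  0.93,  1.5 , -0.29,  1.46, -1.84]), array([-0.42,  0.81,  1.51, -0.29,  1.56, -1.87])]
  stand 210 [array([-0.29,  0.88,  1.65, -0.57,  1.27, -2.03]), array([-0.29,  0.75,  1.66, -0.55,  1.37, -2.09])]
  stand 240 [array([-0.2 ,  0.81,  1.85, -0.91,  1.02, -2.11]), array([-0.2 ,  0.67,  1.86, -0.85,  1.1 , -2.23])]
  stand 300 [array([-0.31,  0.75,  2.26,  3.97,  0.7 , -1.7 ]), array([-0.31,  0.53,  2.28,  4.19,  0.58, -1.97])]
  stand 330 [array([-0.59,  0.76,  2.34,  3.07,  0.74, -1.57]), array([-0.59,  0.52,  2.36,  3.04,  0.52, -1.53])]
```

```bash
python3 - <<'E'
from h import *
th=np.radians(30);a=-.393;h=np.array([np.cos(a),np.sin(a)]);c=np.array([.467,-.0755])
R=pickR(h,th);g=np.append(c+.005*h,.035)
robot.goto([.50,.0,.30],down(0))
robot.goto(tcp(g+[0,0,.13],R),R)
robot.line_to(tcp(g+[0,0,.001],R),v=.1)
print("ft",robot.current_ft_force().round(1))
robot.gripper_close(25); print("open",robot.current_opening(),robot.current_finger_force())
robot.line_to(tcp(g+[0,0,.17],R),v=.12)
print("open",robot.current_opening(),robot.current_finger_force(),robot.current_time())
e=np.radians(150);S=standR([np.cos(e),np.sin(e)],th);m=np.array([.454,-.275,.033])
robot.goto(tcp(m+[0,0,.08],S),S)
print(robot.current_opening(),robot.current_ft_force().round(2),robot.current_time())
for n in("side","scene"):
    im=robot.grab_frame(n)[:,:,::-1];u,v=proj(n,m+[0,0,.08])[0].astype(int);print(n,u,v)
    cr=im[v-60:v+60,u-70:u+70];cv2.imwrite(f"pics/s_{n}.png",cr)
A=[cv2.imread(f"pics/s_{n}.png") for n in("side","scene")]
cv2.imwrite("pics/hold.png",cv2.resize(np.hstack(A),None,fx=2.8,fy=2.8))
E
```

```text
ft [-1.6 -0.4  0.1]
open 0.057135368565550994 26.818297770045092
open 0.05715486714599991 26.835737591827638 8.3
0.05692058971384808 [-0.47 -0.42 -1.75] 11.0667
side 364 152
scene 219 184
```

View pics/hold.png

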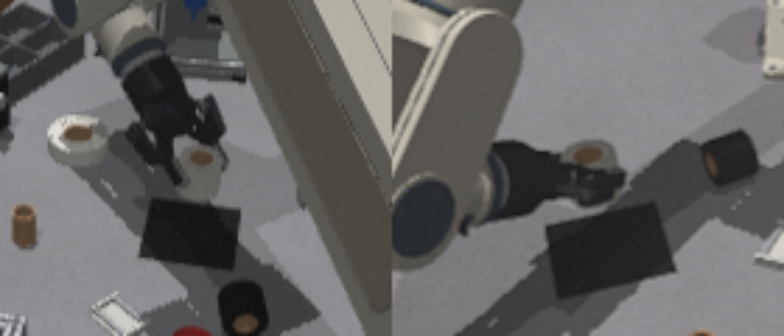

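The roll is held upright over the mat (side crop at about (200,175), scene crop at about (588,165)). I'll lower it until it touches, then let go.

```bash
python3 - <<'E'
from h import *
th=np.radians(30);e=np.radians(150);S=standR([np.cos(e),np.sin(e)],th);m=np.array([.454,-.275,.033])
robot.line_to(tcp(m+[0,0,.006],S),v=.08);robot.pause(.2);f0=robot.current_ft_force()
for k in range(16):
    z=.0055-.0007*k
    robot.line_to(tcp(m+[0,0,z],S),v=.02)
    f=robot.current_ft_force()-f0
    if f[2]>3: break
print("z",z,f.round(2))
robot.gripper_open();robot.pause(.3)
robot.line_to(robot.current_eef_pos()-.12*S[:,2],v=.15)
robot.line_to(robot.current_eef_pos()+[0,0,.08],v=.2)
R=down(0);robot.goto([.42,-.275,.25],R)
p=robot.camera_params("wrist");im=robot.grab_frame("wrist")[:,:,::-1];np.savez("w3.npz",im=im,**p)
print(robot.current_time())
u,v=proj("wrist",[.454,-.275,.052],p)[0].astype(int);print(u,v)
g=cv2.inRange(im,(170,170,170),(255,255,255))
n,l,s,ce=cv2.connectedComponentsWithStats(g);
for i in range(1,n):
    if s[i,4]>300: print(s[i],ce[i])
cv2.imwrite("pics/w3.png",cv2.resize(im[v-60:v+80,u-90:u+90],None,fx=4,fy=4))
E
```

```text
z -0.0008000000000000004 [ 0.45 -0.08  4.32]
19.3833
318 142
[ 52   9  18  90 303] [59.42574257 54.62706271]
[   0   10   27  133 1360] [11.05294118 78.96544118]
[ 148  105   41   57 1128] [168.42109929 132.38297872]
[ 293  117   52   52 1513] [318.61929941 142.49173827]
[419 231  52  64 723] [449.15076072 264.58367911]
```

View pics/w3.png

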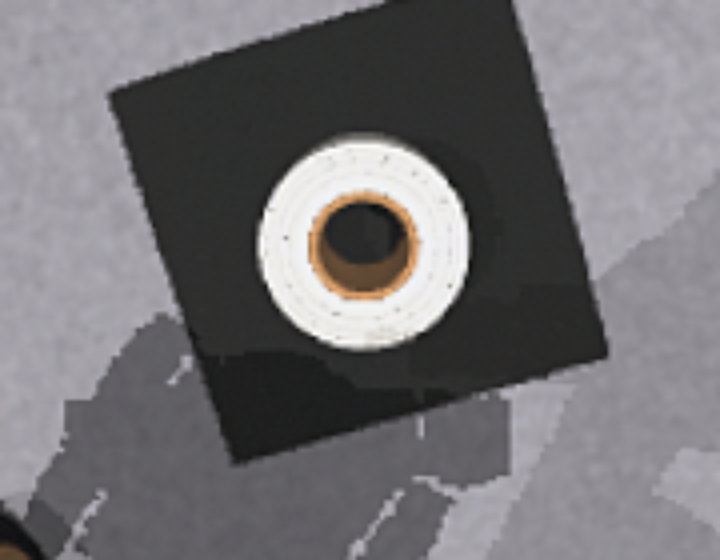

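The roll stands upright on the mat; its centre is at about (318.6,142.5) in the full frame.

```bash
python3 - <<'E'
from h import *
from scipy.optimize import least_squares
d=np.load("w3.npz");im=d["im"];p={k:d[k] for k in d if k!="im"}
m=cv2.inRange(im,(170,170,170),(255,255,255));m[:,:285]=0;m[:,355:]=0;m[:110]=0;m[180:]=0
c=cv2.convexHull(max(cv2.findContours(m,0,2)[0],key=cv2.contourArea))
X=plane("wrist",c[:,0],.052,p)[:,:2]
r=least_squares(lambda q:np.hypot(*(X-q[:2]).T)-q[2],[*X.mean(0),.029],loss="soft_l1",f_scale=.001);print("roll",r.x,np.abs(r.fun).max())
x,y=r.x[:2];R=down(.288);s=np.array([.5864,.2037])
print([robot.solve_ik([*q],R) for q in((x,y,.016),(*s,.22),(*s,.072))])
robot.goto([x,y,.13],R);robot.line_to([x,y,.016],v=.1);print("ft",robot.current_ft_force().round(1))
robot.gripper_close(25);print(robot.current_opening(),robot.current_finger_force())
robot.line_to([x,y,.24],v=.15)
robot.goto([*s,.24],R);robot.pause(.3)
print(robot.current_opening(),robot.current_ft_force().round(2),robot.current_eef_pos(),robot.current_time())
robot.line_to([*s,.134],v=.08);robot.pause(.2)   # roll bottom at ~.120
f0=robot.current_ft_force();print(f0.round(2),robot.current_torque() if hasattr(robot,"current_torque") else "")
z=.134
while z>.080:
    z-=.003;robot.line_to([*s,z],v=.03);f=robot.current_ft_force()-f0
    print(round(z,3),f.round(1))
    if np.abs(f).max()>6: break
print(robot.current_time())
E
```

```text
roll [ 0.45378936 -0.27552497  0.02883885] 0.0004315069220471035
[array([-5.68088446e-01,  6.32771578e-01,  1.93587720e+00, -4.44089210e-16,
        5.72943879e-01,  7.14707881e-01]), array([ 3.15162479e-01,  4.29539689e-01,  1.64864299e+00, -4.44089210e-16,
        1.06340997e+00,  1.59795881e+00]), array([ 3.15162479e-01,  6.25979245e-01,  1.72348995e+00, -4.44089210e-16,
        7.92123458e-01,  1.59795881e+00])]
ft [-0.3 -0.8 -0.6]
0.0572323126389719 26.408926136791706
0.056733507919515896 [ 0.5   0.26 -1.27] [0.58656332 0.20308731 0.24007804] 25.3667
[ 0.17 -0.33 -0.94] 
0.131 [-0.4  0.4 -0.2]
0.128 [-0.1  0.3  0. ]
0.125 [-0.5  0.3 -0.3]
0.122 [ 0.4  0.4 -0.3]
0.119 [ 0.3  0.1 -1. ]
0.116 [-0.1  0.6  0.2]
0.113 [ 0.4 -0.3 -1. ]
0.11 [-0.7  0.7 -0.3]
0.107 [-0.1  0.7 -0.8]
0.104 [-0.  -0.2 -1. ]
0.101 [-0.2 -0.5 -0.2]
0.098 [-0.6  0.3 -0.2]
0.095 [-1.3  0.2 -0.2]
0.092 [-0.3  0.3 -1.1]
0.089 [-0.2  0.9 -0.2]
0.086 [-0.7  0.3 -0.7]
0.083 [ 0.   1.3 -0.1]
0.08 [0.2 0.2 0.7]
31.5417
```

```bash
python3 - <<'E'
from h import *
s=[.5864,.2037];robot.pause(.2);f0=robot.current_ft_force();z=.080
while z>.066:
    z-=.001;robot.line_to([*s,z],v=.02);f=robot.current_ft_force()-f0
    if f[2]>3: break
print(round(z,4),f.round(1))
robot.gripper_open();robot.pause(.3);print(robot.current_ft_force().round(1))
robot.line_to([*s,.26],v=.12)
robot.goto([.56,.207,.28],down(0));robot.pause(.3)
p=robot.camera_params("wrist");im=robot.grab_frame("wrist")[:,:,::-1]
u,v=proj("wrist",[*s,.108],p)[0].astype(int);cv2.imwrite("pics/w4.png",cv2.resize(im[v-70:v+70,u-90:u+90],None,fx=4,fy=4))
from scipy.optimize import least_squares
m=cv2.inRange(im,(170,170,170),(255,255,255));k=np.zeros_like(m);cv2.circle(k,(int(u),int(v)),45,255,-1);m&=k
c=cv2.convexHull(max(cv2.findContours(m,0,2)[0],key=cv2.contourArea));X=plane("wrist",c[:,0],.108,p)[:,:2]
r=least_squares(lambda q:np.hypot(*(X-q[:2]).T)-q[2],[*X.mean(0),.029],loss="soft_l1",f_scale=.001);print("roll",r.x,robot.current_time())
E
```

```text
0.072 [-1.   0.   6.7]
[-0.2  0.8  0.4]
roll [0.59408956 0.20411141 0.03964894] 36.9
```

View pics/w4.png

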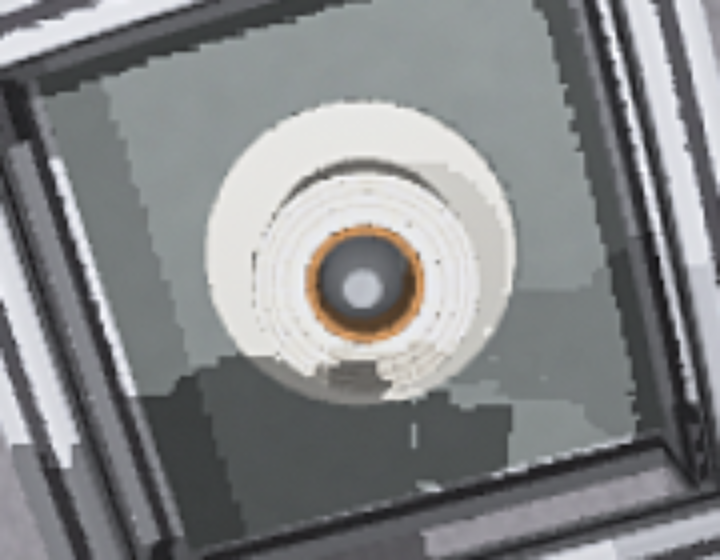

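The roll is round the spindle (core at (365,284) in the crop). Contact came at exactly the expected height, TCP 0.072 m, and the gripper is clear of it.

```bash
python3 -c "
from station import robot
print(robot.sign_off())"
```

```text
the job is handed in; nothing more can be done
None
```

I stood the label roll on end on the mat and let go, took it again from above, lowered it over the spindle onto the platter and released it, then handed the job in at about 37 s; sign-off gave no verdict.

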